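Show the jar to the pantry scanner

ROBOT

A 6-joint arm with a two-finger parallel gripper is mounted at the origin on a cart in front of the work surface, level with it; the furniture and walls round the work are solid. World frame = base frame: x ahead of the robot, y to its left, z up, the work surface at z = 0. Lengths are in m, angles in rad, forces in N, time in s.
With the tool pointing down it reaches from about 0.375 to 0.975 m from the base axis. Payload 3.8 kg.
Tool frame: the origin (TCP) lies midway between the tips of the shut fingers; the grasp point (between the pads) lies 19 mm behind it; z points along the fingers, y is the line along which they close (so a half turn about z gives the same grasp; the last joint's range is limited). The gripper opens to 88 mm and grips with 3 to 60 N. Pads are 18 mm wide; open, the fingers measure 123 mm over their backs; the gripper's body (75 mm by 187 mm) begins 45 mm behind the grasp point.
Start: joints at [-1.264, 0.264, 1.604, -0, 1.274, -0.037], TCP at [0.228, -0.635, 0.239] pointing down, gripper open.
Joint ranges: [-2.63, 2.63], [-0.94, 2.18], [0.31, 2.57], [-1.31, 4.45], [0, 2.66], [-2.55, 2.55]. Speed limits (rad/s): [2.57, 2.57, 3.14, 3.14, 3.14, 3.14].

INTERFACE

Orientations are given as a rotation vector (axis times angle).
In Python, from cell import manip, inverse_kinematics, cams, order gives the robot as it stands. Calls block until the motion is done:
- manip.move_pose(position, orientation): joint-space move of the TCP to a pose.
- manip.move_linear(position, rate=0.15, rot=None): straight line of the TCP; rot=None keeps the orientation; rate is the mean speed in m/s.
- manip.set_joints(angles): joint-space move.
- manip.set_gripper(opening, force=None): finger opening in m; force is the grip in N (None keeps the last); returns when the fingers have stopped.
- manip.dwell(seconds).
- inverse_kinematics(position, orientation): joint angles nearest the present ones, or None.
- manip.state(): the state.
- cams.capture(name): name is "scene" or "top" or "wrist"; returns a dict with "image" (420x560x3 uint8, blue, green, red), "z_map" (420x560 float32, m along the optical axis (not along the pixel's ray), 0 where there is no reading), "intrinsics" (3x3 intrinsics, pixels), "position" and "orientation" of the camera in the world; the wrist camera has in their place "T_tool_cam" (4x4, takes a point from camera to tool coordinates, whose origin is the TCP and whose axes are the flange's). Camera axes: x right, y down, z forward; pixel columns grow to the right and rows downward; lengths in m; the calibration is good to about 2 mm. A picture is of the moment at which its call begins: read the wrist's pose just before it.
A pose or a line that the arm cannot do raises manip.IKError and nothing moves.
- order.close_job(): hands the job in; it is judged then, once.
The state is a dict: "clock": time; "joint_pos": joint angles; "joint_velocities": joint speeds; "tau": joint torques, N m; "tool_pos": TCP position; "tcp_rot": TCP orientation; "contact_force": force on the tool from outside, world axes, zero at the start; "moment": the same for the moment, N m; "gripper_width": finger opening in m; "grasp_force": force on a finger pad.
Only numpy, scipy, OpenCV 4.12 (cv2) and the standard library are available. Lean on these libraries where they do the work, as an engineer would, in place of code of your own. Each camera call takes 0.05 s, during which the arm holds its last target. There are 200 camera calls.

TASK

Free the jar clamp by turning the black knob on its carriage anticlockwise to its stop, then slide the carriage all the way back from the small spice jar. Lift the jar out by its lid end and hold it in the air so that its underside squarely faces the black window of the tilted pantry scanner, centred on it and 8 cm away. Finish while still holding it there, steady; do not touch the scanner with anything, and leave the salt shaker, garlic and lemon where they are.

Things in the scene. Friction and masses are not known exactly. Their poses are not given: they have to be found in the camera images.
- clamp: wooden base plate of the jar clamp, 220 x 90 x 12 mm, fixed to the worktop (where it stands varies). Origin: centre of its underside. Its x axis runs lengthwise, the way the carriage opens. The jar stands on it at x = -75 mm, y = 0, in a ring 10 mm high (outer diameter 54, inner 44 mm). The carriage's post (34 x 30 mm, foot 40 x 72 mm) is at x = -13 mm when closed.
- carriage (a joint): slide of the aluminium carriage along the clamp's +x, m: 0 = its arm covers the jar's lid, 0.075 = fully open. Locked it has 6 mm of play; free it slides with about 1.5 N and stays where left. The arm is 30 mm wide, 109 to 122 mm above the worktop, and at 0 reaches 14 mm past the jar's axis. The knob rides on the carriage.
- knob (a joint): turn of the clamp knob, rad: 0 = locked, grows anticlockwise seen from above, stop at 1.35; the carriage is free from about 0.9. Starts between 0 and 0.15. Takes about 0.05 N m and stays where left.
- knob_grip (a point): point on the knob's vertical axis, 147 mm above the worktop, moving with the carriage. The knob is a black upright bar 44 mm long, 14 mm wide, from 127 to 155 mm above the worktop, on a disc (32 mm diameter, top at 127 mm) on the carriage. This point's y axis lies along the bar (crosswise to the clamp at joint value 0), z up.
- jar: small spice jar with a beige screw lid (fixed on), 38 mm diameter, 96 mm tall, 55 to 100 g, lid from 82 mm up; loose, standing in the clamp's ring on the base plate (its underside 12 mm above the worktop). Origin: centre of its underside; z axis towards the lid.
- scanner: foot of the pantry scanner, grey plastic, fixed to the worktop (where it stands varies). Origin: front edge on the worktop; its x axis points away from the robot side. The whole scanner is about 90 mm deep, 90 mm wide and 90 mm high.
- scan_head: white head of the scanner, a plate 85 x 90 x 20 mm tilted 35 degrees from level towards the robot. Origin: centre of its round black window (50 mm diameter) on the upper face; z axis: straight out of the window, forward and up.
- view_point (a point): point 80 mm straight out from the window's centre: where the centre of the jar's underside belongs. Its z axis is the window's.
- salt: bystander: glass salt shaker with a grey top, 44 mm diameter, 90 mm tall; origin at its underside.
- garlic: bystander: garlic bulb, 60 mm; origin at its underside.
- lemon: bystander: lemon, 71 x 53 x 51 mm; origin at its underside.
Mind the look-alikes: they are no part of the job. Leave any green look-alike of the jar alone.

How it is judged:
By the outcome, as a careful person would: the job done as asked, in the order asked, and still so for the second after the job is handed in, while the arm keeps its last pose, push and grip.
It also fails if it takes over 45 s, if anything falls off the work surface, if the arm or the gripper's body presses on something with over 40 N, if the wrist force passes 120 N, or if a joint passes its speed limit or range.

## Working session

There is one attempt and no reset: what is moved stays moved. The work goes in short steps, each a Python script; the robot and the scene stay as the last script left them, time stands still between calls to the robot, and variables do not carry over. Pictures are saved under pics/ and viewed, at most 10 in all, crops included, and the job is handed in when it is done.

```bash
mkdir -p pics; ls
cat > h.py <<'E'
import numpy as np, cv2
from scipy.spatial.transform import Rotation as R
from cell import manip, inverse_kinematics, cams, order
def cap(name):
    s=manip.state(); c=cams.capture(name)
    if 'T_tool_cam' in c:
        T=np.eye(4); T[:3,:3]=R.from_rotvec(s['tcp_rot']).as_matrix(); T[:3,3]=s['tool_pos']; c['T']=T@c['T_tool_cam']
    else:
        T=np.eye(4); o=np.array(c['orientation'],float)
        T[:3,:3]=o if o.shape==(3,3) else (R.from_rotvec(o).as_matrix() if o.size==3 else R.from_quat(o).as_matrix()); T[:3,3]=c['position']; c['T']=T
    return c
def ray(c,u,v):
    d=c['T'][:3,:3]@np.linalg.inv(c['intrinsics'])@np.array([u,v,1.]); return c['T'][:3,3],d
def onz(c,u,v,z):
    o,d=ray(c,u,v); return o+d*(z-o[2])/d[2]
def cloud(c):
    z=c['z_map']; v,u=np.mgrid[:z.shape[0],:z.shape[1]]
    p=np.stack([u,v,np.ones_like(u)],-1)@np.linalg.inv(c['intrinsics']).T*z[...,None]
    return p@c['T'][:3,:3].T+c['T'][:3,3]
def two(c1,p1,c2,p2):
    o1,d1=ray(c1,*p1);o2,d2=ray(c2,*p2)
    A=np.stack([d1,-d2],1);t=np.linalg.lstsq(A,o2-o1,rcond=None)[0]
    a,b=o1+t[0]*d1,o2+t[1]*d2
    return (a+b)/2,np.linalg.norm(a-b)
E
python3 - <<'E'
from h import *
for n in('scene','top'):
    c=cap(n); cv2.imwrite(f'pics/{n}0.png',c['image']); print(n,c['position'],c['orientation'],c['intrinsics'].tolist()); np.savez(n+'0.npz',T=c['T'],z_map=c['z_map'],image=c['image'],intrinsics=c['intrinsics'])
print(manip.state())
E
```

```text
pics
scene [-0.29026626 -0.65626153  0.60888372] [-1.86162896  0.86361903 -0.57037478] [[408.8026797992046, 0.0, 274.1592052166446], [0.0, 408.8026797992046, 213.23272359346402], [0.0, 0.0, 1.0]]
top [0.33442477 0.04577284 1.12334985] [-2.15917935  2.09604708 -0.19951872] [[420.07367931874165, 0.0, 288.9395886092879], [0.0, 420.07367931874165, 214.67933952297], [0.0, 0.0, 1.0]]
{'clock': 0.1, 'joint_pos': array([-1.26388634e+00,  2.64678238e-01,  1.60524259e+00, -8.47740027e-07,
        1.27370792e+00, -3.69023634e-02]), 'joint_velocities': array([ 7.50406848e-04,  6.48830753e-04, -2.50048903e-03,  3.81668348e-05,
       -2.03704775e-04, -2.83048344e-04]), 'tau': array([-1.32345299e-04, -5.03620720e+01, -3.58071578e+01,  7.31247012e-02,
        2.33001489e-02, -8.09947301e-05]), 'tool_pos': array([ 0.22732841, -0.63487859,  0.23750944]), 'tcp_rot': array([-3.09329928e+00, -5.37058427e-01,  4.31455518e-04]), 'contact_force': array([ 0.45522377, -0.22775462, -0.20071269]), 'moment': array([-0.01252032,  0.01390072, -0.02797088]), 'grasp_force': 0.0, 'gripper_width': 0.08822963602504223}
```

View pics/scene0.png

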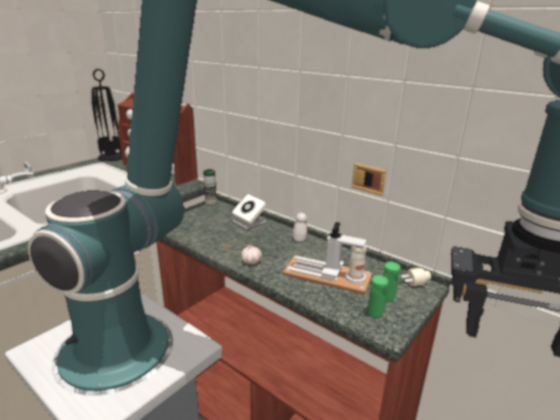

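View pics/top0.png

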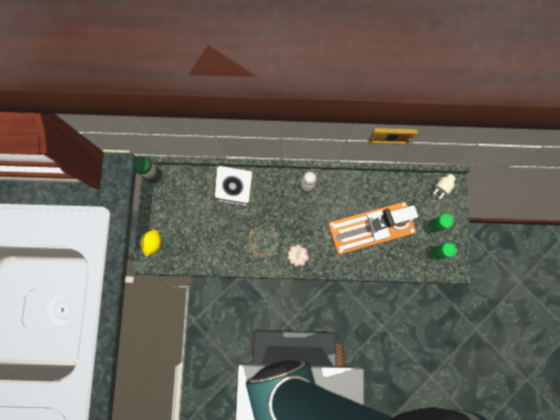

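The scene view shows the clamp at about (330,268) with the jar under its arm at (357,262). In the top view the clamp is at (373,227), its arm over the jar at (403,215) and the knob at about (390,217). The scanner is at (234,185).

What could be taken for the jar:
- The clear jar with a beige lid, in the ring under the arm: top (403,217), scene (357,258).
- Green jars at top (445,222) and (448,251).
- The salt shaker at (309,181).
- A cream object at (445,186).
- A dark bottle at (148,170).

I choose the one in the clamp ring and check it with the wrist camera next.

Run:
```python
from h import *
c=dict(np.load('top0.npz')); P=cloud(c)
for n,(u,v) in dict(arm=(405,215),base_l=(333,232),base=(340,245),scan=(234,185),win=(233,186),salt=(309,181),garlic=(298,256),lemon=(151,243),g1=(445,222),g2=(448,251),cream=(445,186),edge=(300,275),cab=(300,100),wall=(300,140),wall2=(300,158),bottle=(147,170),table=(200,230)).items(): print(n,P[v,u].round(3))
img=c['image'][185:265,315:470]; a=cv2.resize(img,None,fx=5,fy=5,interpolation=cv2.INTER_CUBIC)
d=dict(np.load('scene0.npz'))['image'][215:325,275:435]; b=cv2.resize(d,(775,533)); 
cv2.imwrite('pics/crop1.png',cv2.resize(np.vstack([a,b]),(480,580)))
```

```text
arm [ 0.526 -0.237  0.125]
base_l [ 0.496 -0.075  0.011]
base [ 0.462 -0.094  0.011]
scan [0.605 0.189 0.06 ]
win [0.602 0.192 0.06 ]
salt [ 0.615 -0.005  0.084]
garlic [0.426 0.018 0.049]
lemon [0.448 0.396 0.047]
g1 [ 0.518 -0.345  0.094]
g2 [ 0.445 -0.349  0.095]
cream [ 0.624 -0.369  0.042]
edge [0.38 0.01 0.  ]
cab [0.416 0.042 0.955]
wall [0.694 0.023 0.166]
wall2 [0.694 0.018 0.029]
bottle [0.621 0.398 0.121]
table [0.492 0.282 0.003]
```

View pics/crop1.png

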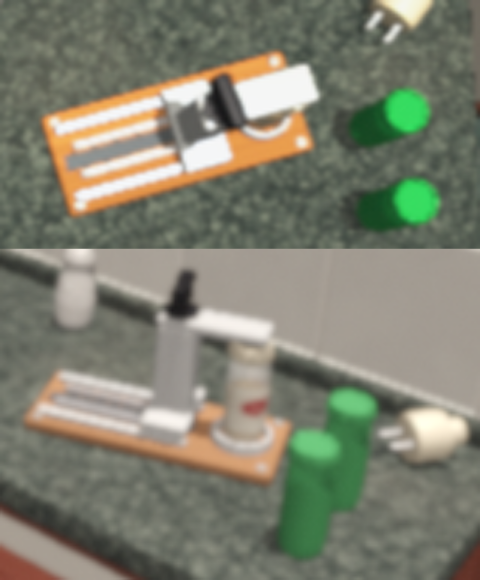

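```bash
cat >> h.py <<'E'
def down(th):  # tool z down, tool y along world heading th (mod pi)
    y=np.array([np.cos(th),np.sin(th),0]); z=np.array([0,0,-1.]); return R.from_matrix(np.stack([np.cross(y,z),y,z],1)).as_rotvec()
def base(c):
    hsv=cv2.cvtColor(c['image'],cv2.COLOR_BGR2HSV); P=cloud(c)
    m=(cv2.inRange(hsv,(5,120,80),(22,255,255))>0)&(abs(P[...,2]-.012)<.012)
    m=m.astype(np.uint8); n,l,s,_=cv2.connectedComponentsWithStats(cv2.morphologyEx(m,cv2.MORPH_CLOSE,np.ones((5,5))))
    k=1+np.argmax(s[1:,4]); v,u=np.nonzero(l==k)
    q=np.array([onz(c,a,b,.012)[:2] for a,b in zip(u,v)],np.float32)
    return cv2.minAreaRect(q*1000),np.median(P[(l==k)&(m>0)][:,2])
E
python3 - <<'E'
from h import *
c=dict(np.load('top0.npz')); r,z=base(c); print(r,z); print(cv2.boxPoints(r))
c=dict(np.load('scene0.npz')); r,z=base(c); print(r,z)
b=cv2.boxPoints(r)
th=np.deg2rad(106)
for t in (th,th-np.pi):
  for p in ([.40,-.19,.36],[.5,-.19,.38]):
    print(t,inverse_kinematics(p,down(t)))
s=cams.capture('wrist'); print(s['T_tool_cam'].round(3),s['intrinsics'][0])
E
```

```text
((511.6089172363281, -178.48800659179688), (91.4283447265625, 220.22462463378906), 17.52553367614746) 0.011715154748545564
[[ 434.85846   -87.25274 ]
 [ 501.1749   -297.2552  ]
 [ 588.3594   -269.72327 ]
 [ 522.04297   -59.720825]]
((470.57952880859375, -200.12777709960938), (14.34284496307373, 208.0928497314453), 17.17677116394043) 0.009799208811672344
1.8500490071139892 [-4.99707033e-01 -2.40524831e-01  1.89512110e+00 -4.44089210e-16
  1.48699639e+00 -2.34975604e+00]
1.8500490071139892 [-4.09716063e-01 -5.91974733e-02  1.70288218e+00 -4.44089210e-16
  1.49790795e+00 -2.25976507e+00]
-1.2915436464758039 [-4.99707033e-01 -2.40524831e-01  1.89512110e+00 -4.44089210e-16
  1.48699639e+00  7.91836613e-01]
-1.2915436464758039 [-4.09716063e-01 -5.91974733e-02  1.70288218e+00 -4.44089210e-16
  1.49790795e+00  8.81827584e-01]
[[ 0.    -0.965 -0.263  0.068]
 [ 1.     0.001 -0.001 -0.001]
 [ 0.001 -0.263  0.965 -0.146]
 [ 0.     0.     0.     1.   ]] [314.58239764   0.         275.59387107]
```

Run:
```python
from h import *
th=np.deg2rad(107.5)-np.pi
def sv(n):
    c=cap('wrist'); np.savez(n+'.npz',**{k:c[k] for k in('T','z_map','image','intrinsics')}); return c['image']
manip.move_pose([.45,-.25,.32],down(th)); manip.dwell(.2); a=sv('w1')
manip.move_linear([.45,-.14,.32],rate=.2); manip.dwell(.2); b=sv('w2')
manip.move_pose([.47,.16,.30],down(-np.pi/2)); manip.dwell(.2); d=sv('w3')
manip.move_linear([.47,.22,.30],rate=.2); manip.dwell(.2); e=sv('w4')
cv2.imwrite('pics/w.png',cv2.resize(np.vstack([np.hstack([a,b]),np.hstack([d,e])]),(800,600)))
print(manip.state()['clock'])
```

```text
5.1167
```

View pics/w.png

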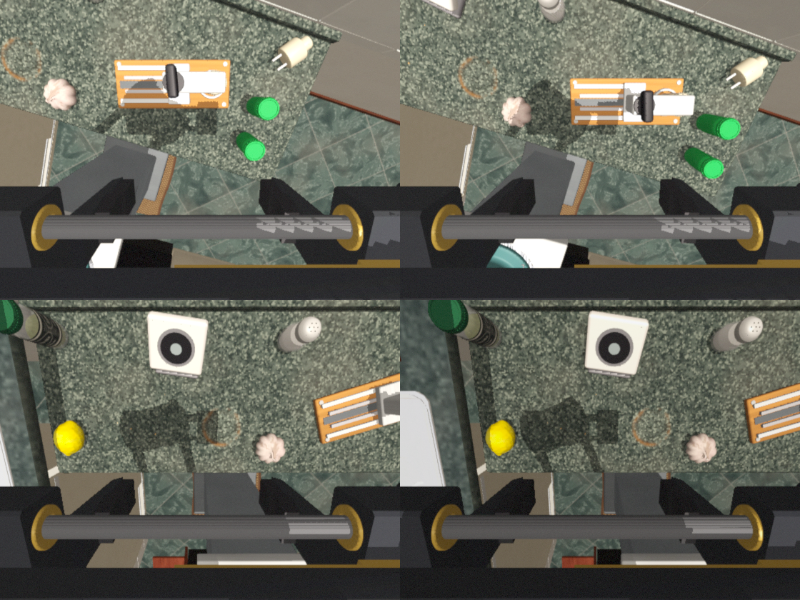

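Tiles 1 and 2 show the knob at full-size pixels of about (241,115) and (346,147), above the clamp; the jar is under the white arm. Tiles 3 and 4 show the scanner window at about (246,69) and (300,69). Next I measure all of these.

```bash
cat > meas.py <<'E'
from h import *
W={n:dict(np.load(n+'.npz')) for n in('w1','w2','w3','w4','top0')}
def comp(mask,near):
    n,l,s,ce=cv2.connectedComponentsWithStats(mask.astype(np.uint8)); 
    k=1+np.argmin(np.linalg.norm(ce[1:]-near,axis=1)+1000*(s[1:,4]<40)); return l==k,ce[k]
for n in('w1','w2','top0'):
    r,z=base(W[n]); print(n,'base',np.round(r[0],1),np.round(r[1],1),round(r[2],2),z)
K={}
for n,pt in(('w1',(241,115)),('w2',(346,147))):
    c=W[n];P=cloud(c);g=c['image'].max(2)
    m,_=comp((g<75)&(P[...,2]>.14)&(P[...,2]<.165),pt)
    v,u=np.nonzero(m); r=cv2.minAreaRect(np.array([onz(c,a,b,.155)[:2] for a,b in zip(u,v)],np.float32)*1000)
    K[n]=(u.mean(),v.mean()); print(n,'knob px',K[n],m.sum(),'rect',r,'z',np.median(P[m][:,2]))
    w,_=comp((P[...,2]>.112)&(P[...,2]<.132)&(g>140),pt); v,u=np.nonzero(w)
    r=cv2.minAreaRect(np.array([onz(c,a,b,.122)[:2] for a,b in zip(u,v)],np.float32)*1000); print('arm',r,w.sum(),np.median(P[w][:,2]))
print('knob 2view',two(W['w1'],K['w1'],W['w2'],K['w2']))
S={}
for n,pt in(('w3',(246,69)),('w4',(300,69)),('top0',(233,186))):
    c=W[n];P=cloud(c);g=c['image'].max(2)
    m,_=comp((g<90)&(P[...,2]>.03)&(P[...,2]<.1),pt)
    ct=max(cv2.findContours(m.astype(np.uint8),cv2.RETR_EXTERNAL,cv2.CHAIN_APPROX_NONE)[0],key=len)
    S[n]=cv2.fitEllipse(ct); print(n,'window',S[n],m.sum())
    hull=cv2.fillConvexPoly(np.zeros(g.shape,np.uint8),cv2.convexHull(ct),1)
    hd,_=comp(((g>150)|(hull>0))&(P[...,2]>.025)&(P[...,2]<.13),pt)
    hd=cv2.erode(hd.astype(np.uint8),np.ones((5,5)))>0
    q=P[hd]; 
    for _ in range(4):
        A=np.c_[q[:,:2],np.ones(len(q))]; k=np.linalg.lstsq(A,q[:,2],rcond=None)[0]; e=abs(A@k-q[:,2]); q=q[e<max(.004,2*np.median(e))]
    nn=np.array([-k[0],-k[1],1]); nn/=np.linalg.norm(nn); print(' plane n',nn,'tilt',np.degrees(np.arccos(nn[2])),'yaw',np.degrees(np.arctan2(-nn[1],-nn[0])),len(q))
    o,d=ray(c,*S[n][0]); p0=np.array([0,0,k[2]]); print(' window on plane',o+d*(nn@(p0-o))/(nn@d), 'head centroid',q.mean(0))
    # head plate corners on plane
    ct=max(cv2.findContours(hd.astype(np.uint8),cv2.RETR_EXTERNAL,cv2.CHAIN_APPROX_NONE)[0],key=len)[:,0]
    pp=[]
    for a,b in ct: o,d=ray(c,a,b); pp.append(o+d*(nn@(p0-o))/(nn@d))
    pp=np.array(pp); n0=np.array([-np.sin(np.deg2rad(35)),0,np.cos(np.deg2rad(35))]); ex=np.cross([0,1,0],nn);ex/=np.linalg.norm(ex);ey=np.cross(nn,ex)
    r=cv2.minAreaRect(np.c_[pp@ex,pp@ey].astype(np.float32)*1000); cc=np.array(r[0])/1000; print(' plate',r, cc[0]*ex+cc[1]*ey+nn*(p0@nn))
print('win 2view',two(W['w3'],S['w3'][0],W['w4'],S['w4'][0]),two(W['w3'],S['w3'][0],W['top0'],S['top0'][0]))
E
python3 meas.py
```

```text
w1 base [ 513.7 -180.4] [ 89.6 218.5] 17.45 0.011597992867562412
w2 base [ 513.9 -179.7] [ 89.1 219. ] 17.45 0.011509399332154752
top0 base [ 511.6 -178.5] [ 91.4 220.2] 17.53 0.011715154748545564
w1 knob px (np.float64(246.3181818181818), np.float64(113.73636363636363)) 110 rect ((518.9248046875, -199.30746459960938), (36.86134338378906, 2.707913398742676), 21.437271118164062) z 0.15166438818585948
arm ((504.8692932128906, -182.32144165039062), (13.646561622619629, 5.522027015686035), 23.630830764770508) 52 0.12150022285799983
w2 knob px (np.float64(340.28125), np.float64(147.61458333333334)) 192 rect ((515.4568481445312, -185.40768432617188), (39.05306625366211, 5.649357795715332), 19.27077865600586) z 0.15069412483708133
arm ((513.5093994140625, -181.67481994628906), (28.299745559692383, 13.105170249938965), 17.450794219970703) 196 0.12160217527630027
knob 2view (array([ 0.51817197, -0.19452346,  0.10819206]), np.float64(0.0028659702121255548))
w3 window ((246.0369110107422, 67.04425048828125), (40.13261795043945, 44.78242492675781), 135.8476104736328) 1228
 plane n [-0.55573243  
[... 706 characters left out ...]
178527832031), 46.011817932128906) [0.60378794 0.19290429 0.06185281]
top0 window ((232.26153564453125, 185.66876220703125), (15.585630416870117, 17.318532943725586), 121.11585998535156) 184
 plane n [-0.54916805  0.0746454   0.83237162] tilt 33.65686269226241 yaw -7.740463577188383 388
 window on plane [0.60293462 0.19356338 0.06042334] head centroid [0.6108354 0.1912906 0.0658398]
 plate ((541.1222534179688, 213.11627197265625), (79.5069351196289, 74.17918395996094), 83.28571319580078) [0.60671703 0.19263848 0.06300178]
win 2view (array([0.60486246, 0.19307579, 0.06157296]), np.float64(4.1957183832783684e-05)) (array([0.60757056, 0.19526225, 0.04371043]), np.float64(0.0014988484069099893))
```

Run:
```python
from h import *
o=[]
for n,pt in(('w1',(241,115)),('w2',(346,147))):
    c=dict(np.load(n+'.npz'));P=cloud(c)
    o.append(cv2.resize(c['image'][pt[1]-40:pt[1]+40,pt[0]-50:pt[0]+90],(770,290 if 0 else 290),interpolation=cv2.INTER_NEAREST))
    m=(P[...,2]>.137)&(P[...,2]<.175)&(np.hypot(P[...,0]-.517,P[...,1]+.192)<.04)
    v,u=np.nonzero(m); print(n,m.sum(),u.mean(),v.mean(),np.percentile(P[m][:,2],[5,50,95]),c['image'][m].max(1).mean())
    q=np.array([onz(c,a,b,.155)[:2] for a,b in zip(u,v)],np.float32)*1000; print(cv2.minAreaRect(q))
    l=(P[...,2]>.116)&(P[...,2]<.128)&(np.hypot(P[...,0]-.527,P[...,1]+.222)<.07); q=P[l][:,:2].astype(np.float32)*1000; print('arm',cv2.minAreaRect(q),np.median(P[l][:,2]))
cv2.imwrite('pics/k.png',np.vstack(o))
```

```text
w1 742 240.0566037735849 113.37061994609165 [0.14652492 0.15403316 0.15559649] 99.9878706199461
((517.0363159179688, -193.69305419921875), (42.692901611328125, 14.916399955749512), 21.1311092376709)
arm ((525.34765625, -220.91766357421875), (29.065576553344727, 92.87701416015625), 17.442087173461914) 0.1217083343720694
w2 743 346.0201884253028 148.721399730821 [0.14156455 0.15377861 0.15542825] 90.28532974427995
((516.6818237304688, -190.15093994140625), (43.042720794677734, 16.20339584350586), 21.193449020385742)
arm ((525.9076538085938, -220.12586975097656), (29.634279251098633, 92.4666748046875), 17.456968307495117) 0.1215256000463838
```

View pics/k.png

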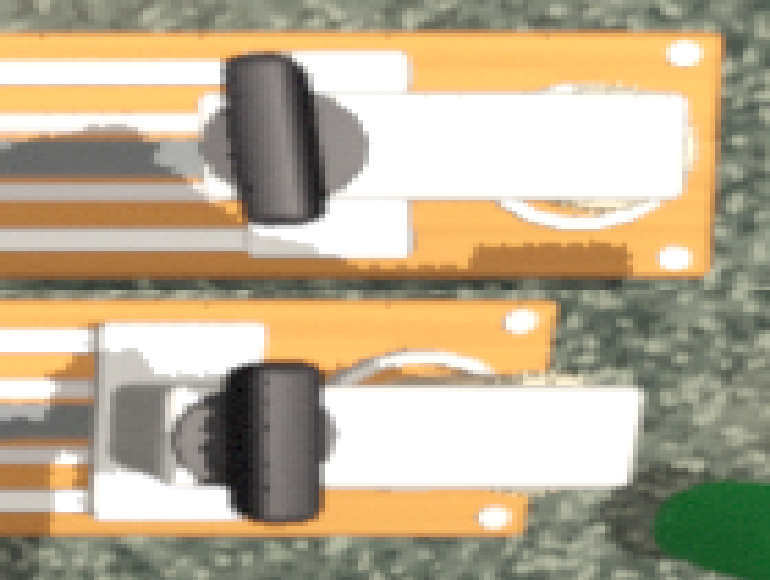

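Run:
```python
from h import *
w1,w2=[dict(np.load(n+'.npz')) for n in('w1','w2')]
print('knob2v',two(w1,(240.06,113.37),w2,(346.02,148.72)))
k=[.517,-.192]; t=np.deg2rad(111.15)-np.pi
manip.set_gripper(.05,15)
manip.move_pose(k+[.20],down(t))
manip.move_linear(k+[.131],rate=.1)
s=manip.state(); print(s['clock'],s['contact_force'],s['tool_pos'])
manip.set_gripper(.0,20); s=manip.state(); print(s['clock'],s['gripper_width'],s['grasp_force'],s['contact_force'],s['moment'])
j0=np.array(s['joint_pos'])
for a in (.3,.6,.9,1.1,1.2,1.25,1.285,1.31,1.34):
    j=j0.copy(); j[5]-=a; manip.set_joints(j); s=manip.state(); print(a,round(s['clock'],2),s['contact_force'].round(2),s['moment'].round(3),s['grasp_force'],(j0-s['joint_pos'])[5].round(3))
    if abs(s['moment'][2])>.5: break
```

```text
knob2v (array([ 0.5174164 , -0.19243158,  0.14598362]), np.float64(0.00034666413518444854))
8.2417 [0.14503986 0.08673824 0.06941491] [ 0.51748844 -0.19214382  0.13151732]
8.875 0.013879164375833806 20.000138548202813 [ 0.37273976 -1.17808658 -0.09842543] [-0.07465009 -0.04606287  0.02717599]
0.3 9.27 [-0.19  0.25  1.57] [0.123 0.063 0.009] 19.999899042304605 0.297
0.6 9.66 [-1.5   1.98  2.34] [0.092 0.183 0.04 ] 19.99995219754055 0.595
0.9 10.05 [-2.4   0.84  2.52] [0.075 0.385 0.027] 20.000181847717613 0.895
1.1 10.36 [-4.06 -0.55  4.03] [0.028 0.527 0.037] 20.00016891863197 1.094
1.2 10.61 [-5.88 -0.14  4.65] [-0.01   0.746  0.067] 20.000351204071194 1.194
1.25 10.86 [-5.06 -1.53  4.42] [-0.002  0.808  0.118] 20.000451374799013 1.244
1.285 11.11 [-4.87  1.49  4.48] [-0.052  0.768  0.091] 20.000480886083096 1.279
1.31 11.36 [-5.4  -1.39  5.3 ] [-0.102  0.791 -0.335] 20.000517927110195 1.303
1.34 11.61 [-5.41  0.18  4.89] [-0.029  0.732 -0.451] 20.000552460551262 1.333
```

Run:
```python
from h import *
d=np.array([-.2999,.9540,0]); p0=np.array(manip.state()['tool_pos'])
for a in (.03,.06,.07,.073,.075,.077,.079,.081):
    manip.move_linear(p0+d*a,rate=.08); s=manip.state(); f=s['contact_force']
    print(a,round(s['clock'],2),f.round(2),(f@d).round(2),s['moment'].round(2),((s['tool_pos']-p0)@d).round(4))
    if f@d<-10: break
c=cap('top'); np.savez('top1.npz',**{k:c[k] for k in('T','z_map','image','intrinsics')})
manip.set_gripper(.05)
manip.move_linear(np.array(manip.state()['tool_pos'])+[0,0,.07],rate=.15); print(manip.state()['clock'])
```

```text
0.03 12.13 [-3.4   0.34  4.05] 1.35 [-0.05  0.61 -0.48] 0.0305
0.06 12.66 [-3.62 -0.55  4.3 ] 0.56 [ 0.01  0.56 -0.42] 0.0605
0.07 12.93 [-4.01  0.11  3.61] 1.3 [ 0.    0.59 -0.4 ] 0.0702
0.073 13.18 [-3.46 -1.61  2.75] -0.5 [-0.22  0.53 -0.37] 0.0728
0.075 13.43 [-3.39 -2.35  2.24] -1.22 [-0.53  0.41 -0.41] 0.0748
0.077 13.68 [-1.52 -8.43  0.28] -7.58 [-1.48  0.17 -0.4 ] 0.075
0.079 13.93 [ -0.87 -14.81  -2.82] -13.87 [-2.38 -0.   -0.36] 0.0752
15.275
```

```bash
cat > lid.py <<'E'
from h import *
d=np.array([-.2999,.9540,0]); jar=np.array([.5363,-.2516,0]); th=np.deg2rad(17.45)
n=np.array([-np.sin(np.deg2rad(35))*np.cos(np.deg2rad(-7.65)),-np.sin(np.deg2rad(35))*np.sin(np.deg2rad(-7.65)),np.cos(np.deg2rad(35))]); win=np.array([.605,.193,.0617])
def tilt(psi): # tool z=-n
    z=-n; y0=np.cross([0,0,1.],z); y0/=np.linalg.norm(y0); y=R.from_rotvec(z*psi).apply(y0); return R.from_matrix(np.stack([np.cross(y,z),y,z],1)).as_rotvec()
E
python3 - <<'E'
from lid import *
U=[]
for i,p in enumerate((jar+d*.09+[0,0,.27],jar+d*.05+[-.04,0,.27])):
    (manip.move_pose(p,down(th)) if i==0 else manip.move_linear(p,rate=.2)); manip.dwell(.15)
    c=cap('wrist'); np.savez(f'j{i}.npz',**{k:c[k] for k in('T','z_map','image','intrinsics')}); P=cloud(c)
    m=(P[...,2]>.095)&(P[...,2]<.12)&(np.hypot(P[...,0]-jar[0],P[...,1]-jar[1])<.035)
    v,u=np.nonzero(m); q=P[m]; t=q[:,2]>np.percentile(q[:,2],50)-.004; 
    ct=np.c_[u[t],v[t]].astype(np.float32); ce,r=cv2.minEnclosingCircle(ct); U.append((c,ce)); e=onz(c,*ce,.108); print(m.sum(),np.median(q[:,2]),ce,r,e, r*c['z_map'][int(ce[1]),int(ce[0])]/c['intrinsics'][0,0])
    w=P[(P[...,2]>.116)&(P[...,2]<.128)&(np.hypot(P[...,0]-.5,P[...,1]+.145)<.08)]; print('arm end x',np.percentile((w-[.5138,-.180,0])@d,[1,99]))
    k=P[(P[...,2]>.14)&(P[...,2]<.165)&(np.hypot(P[...,0]-.495,P[...,1]+.121)<.05)]; 
    if len(k)>20: rk=cv2.minAreaRect(k[:,:2].astype(np.float32)*1000); print('knob',rk)
    img=cv2.circle(c['image'].copy(),tuple(int(x) for x in ce),3,(0,0,255),-1); cv2.imwrite(f'pics/j{i}.png',img)
print('2v',two(U[0][0],U[0][1],U[1][0],U[1][1]),manip.state()['clock'])
cur=manip.state()['joint_pos']
for h in (.063,):
  print(inverse_kinematics(jar+[0,0,.012+h],down(th)))
  for psi in np.arange(-180,180,15):
    j=inverse_kinematics(win+n*(.08+h),tilt(np.deg2rad(psi)))
    if j is not None: print(psi,j.round(2))
E
```

```text
934 0.10582306125200036 (276.0, 281.5) 17.182939529418945 [ 0.5350975  -0.24907749  0.108     ] 0.018427126791369833
arm end x [-0.01402553  0.07752137]
knob ((494.7055358886719, -121.33128356933594), (14.00341510772705, 43.68833923339844), 4.635530471801758)
947 0.10589020494552948 (309.29998779296875, 254.89999389648438) 17.404111862182617 [ 0.53399892 -0.24913908  0.108     ] 0.018386035558615753
arm end x [-0.01302264  0.07652036]
knob ((494.69781494140625, -121.46241760253906), (14.222373962402344, 43.826499938964844), 4.993115425109863)
2v (array([ 0.53548055, -0.25112644,  0.10322882]), np.float64(0.0008256179149395942)) 16.4917
[-4.80702435e-01  2.61852194e-01  1.93101410e+00 -4.44089210e-16
  9.48726358e-01 -7.85262390e-01]
-120 [ 0.55 -0.15  2.28 -0.66  0.62 -2.51]
-105 [ 0.55 -0.15  2.28 -0.66  0.62 -2.25]
-90 [ 0.55 -0.15  2.28 -0.66  0.62 -1.99]
-75 [ 0.55 -0.15  2.28 -0.66  0.62 -1.73]
-60 [ 0.55 -0.15  2.28 -0.66  0.62 -1.47]
-45 [ 0.55 -0.15  2.28 -0.66  0.62 -1.21]
-30 [ 0.55 -0.15  2.28 -0.66  0.62 -0.94]
-15 [ 0.55 -0.15  2.28 -0.66  0.62 -0.68]
0 [ 0.55 -0.15  2.28 -0.66  0.62 -0.42]
15 [ 0.55 -0.15  2.28 -0.66  0.62 -0.16]
30 [ 0.55 -0.15  2.28 -0.66  0.62  0.1 ]
45 [ 0.55 -0.15  2.28 -0.66  0.62  0.37]
60 [ 0.55 -0.15  2.28 -0.66  0.62  0.63]
75 [ 0.55 -0.15  2.28 -0.66  0.62  0.89]
90 [ 0.55 -0.15  2.28 -0.66  0.62  1.15]
105 [ 0.55 -0.15  2.28 -0.66  0.62  1.41]
120 [ 0.55 -0.15  2.28 -0.66  0.62  1.67]
135 [ 0.55 -0.15  2.28 -0.66  0.62  1.94]
150 [ 0.55 -0.15  2.28 -0.66  0.62  2.2 ]
165 [ 0.55 -0.15  2.28 -0.66  0.62  2.46]
```

View pics/j0.png

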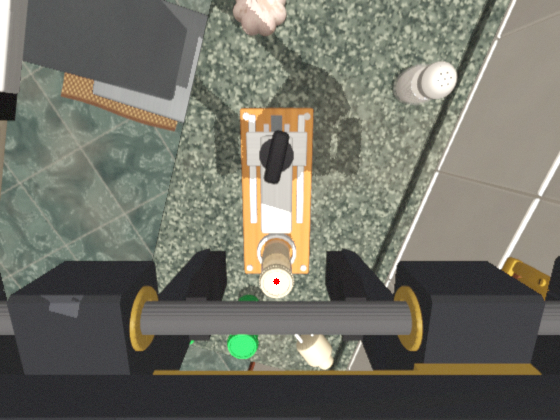

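The lid is at (276,281), standing free of the arm. The carriage measures 75 mm and the knob 1.35 rad, so both are at their stops. Now I grasp and lift the jar.

Run:
```python
from lid import *
g=np.array([.5352,-.250,0])
manip.set_gripper(.088,25)
manip.move_linear(g+[0,0,.20],rate=.25)
manip.move_linear(g+[0,0,.075],rate=.12); s=manip.state(); print(s['clock'],s['contact_force'],s['tool_pos'])
manip.set_gripper(0,30); s=manip.state(); print(s['clock'],s['gripper_width'],s['grasp_force'],s['contact_force'],s['moment'],s['tool_pos'])
np.save('g.npy',s['tool_pos'])
p=np.array(s['tool_pos'])
manip.move_linear(p+[0,0,.03],rate=.08); s=manip.state(); print(s['clock'],s['gripper_width'],s['grasp_force'],s['contact_force'],s['moment'])
manip.move_linear(p+[0,0,.21],rate=.2); s=manip.state(); print(s['clock'],s['gripper_width'],s['contact_force'])
pre=win+n*.243
cur=s['joint_pos']; print(inverse_kinematics([.47,.05,.32],down(th)),inverse_kinematics(pre,tilt(0)))
c=cap('scene'); np.savez('s2.npz',**{k:c[k] for k in('T','z_map','image','intrinsics')})
```

```text
18.9417 [ 0.25669842 -0.3575353   1.20490853] [ 0.53595594 -0.25038903  0.07600521]
19.8 0.03456663273127469 29.559693338214856 [ 0.05111381 -0.1252033   0.03199525] [-0.01042386 -0.05832581 -0.01541205] [ 0.53511298 -0.24999167  0.07493978]
20.325 0.0342534901610424 29.589449276040796 [-0.14000529  0.11638657 -0.97492292] [-0.00538851 -0.10151844  0.03755868]
21.375 0.034396988082294064 [ 0.09959794  0.47231125 -1.26293117]
[ 5.32785042e-02 -1.68696999e-01  1.90785673e+00 -4.44089210e-16
  1.40243292e+00 -2.51281450e-01] [ 0.64647262 -0.33876295  2.25908376 -0.56952927  0.84513367 -0.48797417]
```

Run:
```python
from lid import *
manip.move_pose([.47,.05,.32],down(th))
manip.move_pose(win+n*.223,tilt(0)); manip.move_linear(win+n*.143,rate=.08); manip.dwell(.4)
s=manip.state(); print(s['clock'],s['tool_pos'],win+n*.143,s['contact_force'],s['gripper_width'])
o=[]
for k in('scene','top','wrist'):
    c=cap(k); np.savez(f'f_{k}.npz',**{q:c[q] for q in('T','z_map','image','intrinsics')}); 
    p=c['T'];x=np.linalg.inv(p)@np.r_[win+n*.12,1]; uv=(c['intrinsics']@x[:3]); uv=uv[:2]/uv[2]; print(k,uv)
    u,v=int(np.clip(uv[0],75,485)),int(np.clip(uv[1],75,345)); o.append(cv2.resize(c['image'][v-75:v+75,u-75:u+75],(400,400),interpolation=cv2.INTER_CUBIC) if k!='wrist' else cv2.resize(c['image'],(533,400)))
cv2.imwrite('pics/f.png',cv2.resize(np.hstack(o),(800,240)))
```

```text
24.9083 [0.52370867 0.20405237 0.1790894 ] [0.52370858 0.2039188  0.17883874] [-0.69089021  0.24779694 -1.05392765] 0.03468098856418037
scene [229.23480363 183.10259999]
top [221.74339787 202.36939308]
wrist [273.8828412  250.17702627]
```

View pics/f.png

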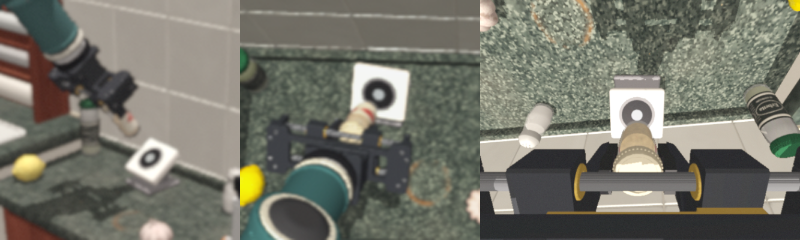

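The jar is held out toward the window in all three views; in the wrist view the jar is at about (275,250) and overlaps the scanner head beyond it. I check its axis and underside in the tool frame from the wrist depth.

Run:
```python
from lid import *
c=dict(np.load('f_wrist.npz')); P=cloud(c); s=manip.state(); Rm=R.from_rotvec(s['tcp_rot']).as_matrix()
print('axis err deg',np.degrees(np.arccos(-Rm[:,2]@n)))
Q=(P-s['tool_pos'])@Rm
m=(abs(Q[...,1])<.03)&(abs(Q[...,0])<.035)&(Q[...,2]>-.045)&(Q[...,2]<.075)
q=Q[m]
for a in np.arange(-.045,.075,.01):
    b=q[(q[:,2]>=a)&(q[:,2]<a+.01)]
    if len(b)>15:
        t=b[b[:,0]>np.percentile(b[:,0],70)-.004]
        A=np.c_[2*b[:,:2],np.ones(len(b))]; k=np.linalg.lstsq(A,(b[:,:2]**2).sum(1),rcond=None)[0]
        print(round(a*1000),len(b),'xmax %.1f ymid %.1f y[%.1f %.1f] fit c(%.1f,%.1f) r %.1f'%(b[:,0].max()*1e3,(b[:,1].max()+b[:,1].min())*500,b[:,1].min()*1e3,b[:,1].max()*1e3,k[0]*1e3,k[1]*1e3,1e3*np.sqrt(max(0,k[2]+k[0]**2+k[1]**2))))
b=q[(q[:,2]>.03)]; print('bottom z mm',np.percentile(b[:,2],[90,95,99,99.8])*1e3)
```

```text
axis err deg 0.007196971439182163
-45 1230 xmax 11.2 ymid -0.0 y[-30.0 30.0] fit c(5.0,0.4) r 24.2
-35 4068 xmax 16.5 ymid 0.0 y[-30.0 30.0] fit c(1.5,0.2) r 15.9
-25 1044 xmax 16.5 ymid 0.0 y[-30.0 30.0] fit c(-5.5,0.2) r 25.6
-15 1286 xmax 15.4 ymid 0.0 y[-29.9 29.9] fit c(-12.3,0.1) r 28.4
-5 674 xmax 15.6 ymid 0.4 y[-29.2 29.9] fit c(-10.6,0.8) r 26.6
5 366 xmax 15.6 ymid 0.6 y[-17.5 18.8] fit c(-3.3,0.5) r 18.3
15 303 xmax 15.5 ymid 0.6 y[-17.6 18.8] fit c(-3.4,0.5) r 18.4
25 264 xmax 15.4 ymid 0.6 y[-17.6 18.7] fit c(-3.4,0.4) r 18.4
35 223 xmax 15.5 ymid 0.4 y[-17.7 18.6] fit c(-3.4,0.3) r 18.4
45 162 xmax 15.1 ymid 1.3 y[-14.4 17.0] fit c(-3.0,0.5) r 17.9
55 43 xmax 14.8 ymid 0.3 y[-14.1 14.7] fit c(-2.8,0.4) r 17.3
bottom z mm [53.86186612 56.69662177 58.94453341 60.1149506 ]
```

The jar is not tilted but sits about 3 mm off the tool axis along tool x. I compare it with the window in this same view, so that the camera bias cancels.

```bash
cat > rel.py <<'E'
from lid import *
from scipy.optimize import least_squares
import sys
def rel(c,s,draw=None):
    P=cloud(c); Rm=R.from_rotvec(s['tcp_rot']).as_matrix(); Q=(P-s['tool_pos'])@Rm
    g=c['image'].max(2); pr=(P-win)@n
    m=(g<90)&(abs(pr)<.012)&(np.linalg.norm(P-win,axis=2)<.04)
    ct=max(cv2.findContours(m.astype(np.uint8),cv2.RETR_EXTERNAL,cv2.CHAIN_APPROX_NONE)[0],key=len)[:,0]
    pts=[]
    for u,v in ct:
        o,d=ray(c,u,v); pts.append((o+d*(n@(win-o))/(n@d)-s['tool_pos'])@Rm)
    pts=np.array(pts)
    x0=(win-s['tool_pos'])@Rm
    f=least_squares(lambda k:np.hypot(pts[:,0]-k[0],pts[:,1]-k[1])-k[2],[x0[0],x0[1],.025],loss='soft_l1',f_scale=.0007).x
    in_=abs(np.hypot(pts[:,0]-f[0],pts[:,1]-f[1])-f[2])<.0015
    print('window in tool mm',f*1e3,'expected',x0*1e3,'inliers',in_.sum(),len(pts),'head plane off mm',np.median(pr[m])*1e3)
    b=Q[(abs(Q[...,1])<.022)&(abs(Q[...,0])<.03)&(Q[...,2]>.008)&(Q[...,2]<.045)]
    A=np.c_[2*b[:,:2],np.ones(len(b))]; k=np.linalg.lstsq(A,(b[:,:2]**2).sum(1),rcond=None)[0]
    k2=least_squares(lambda k:np.hypot(b[:,0]-k[0],b[:,1]-k[1])-.019,k[:2],loss='soft_l1',f_scale=.0007).x
    print('jar axis',k[:2]*1e3,'with r19',k2*1e3); return f,k2
E
python3 - <<'E'
from rel import *
rel(dict(np.load('f_wrist.npz')),manip.state())
# fixed-camera check: jar points in top view
c=dict(np.load('f_top.npz'));P=cloud(c);s=manip.state();Rm=R.from_rotvec(s['tcp_rot']).as_matrix();Q=(P-s['tool_pos'])@Rm
b=Q[(abs(Q[...,1])<.024)&(abs(Q[...,0])<.03)&(Q[...,2]>.008)&(Q[...,2]<.062)]
k=least_squares(lambda k:np.hypot(b[:,0]-k[0],b[:,1]-k[1])-.019,[0,0],loss='soft_l1',f_scale=.001).x; print('top jar',len(b),k*1e3)
print(Rm)
E
```

```text
Traceback (most recent call last):
  File "rel.py", line 8, in rel
    ct=max(cv2.findContours(m.astype(np.uint8),cv2.RETR_EXTERNAL,cv2.CHAIN_APPROX_NONE)[0],key=len)[:,0]
       ~~~^^^^^^^^^^^^^^^^^^^^^^^^^^^^^^^^^^^^^^^^^^^^^^^^^^^^^^^^^^^^^^^^^^^^^^^^^^^^^^^^^^^^^^^^^
ValueError: max() iterable argument is empty
```

```bash
sed -i 's/g<90/g<170/' rel.py
python3 - <<'E'
from rel import *
c=dict(np.load('f_wrist.npz'));P=cloud(c);m=(abs((P-win)@n)<.012)&(np.linalg.norm(P-win,axis=2)<.04);g=c['image'].max(2)
print(m.sum(),np.percentile(g[m],[5,25,50,75,95]))
rel(c,manip.state())
c=dict(np.load('f_top.npz'));P=cloud(c);s=manip.state();Rm=R.from_rotvec(s['tcp_rot']).as_matrix();Q=(P-s['tool_pos'])@Rm
b=Q[(abs(Q[...,1])<.024)&(abs(Q[...,0])<.03)&(Q[...,2]>.008)&(Q[...,2]<.062)]
k=least_squares(lambda k:np.hypot(b[:,0]-k[0],b[:,1]-k[1])-.019,[0,0],loss='soft_l1',f_scale=.001).x; print('top jar',len(b),k*1e3)
print(Rm)
w=c['image'][:10,:10]
cc=dict(np.load('f_wrist.npz'))['image'][130:300,180:370]; cv2.imwrite('pics/c.png',cv2.resize(cc,None,fx=3,fy=3,interpolation=cv2.INTER_NEAREST))
E
```

```text
4230 [101.  113.  236.5 255.  255. ]
window in tool mm [ 4.65973753 -0.40722096 21.70761855] expected [ 3.23391716e-02 -4.70101545e-02  1.43079096e+02] inliers 54 187 head plane off mm 0.6758816123378629
jar axis [-3.41646256  0.43374027] with r19 [-4.08742461  0.43694842]
top jar 132 [-2.00517795  2.55928285]
[[-8.11813374e-01  1.33086555e-01  5.68548163e-01]
 [ 1.09066291e-01  9.91104414e-01 -7.62665348e-02]
 [-5.73640645e-01  9.52466705e-05 -8.19107076e-01]]
```

View pics/c.png

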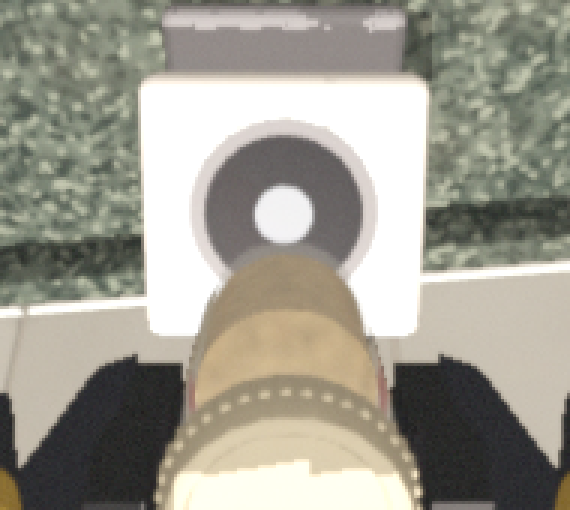

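The window disc is centred at full-size pixel (274.5,201.2), with a radius of 26.5 px. The jar's far rim is at about (275,215).

Run:
```python
from lid import *
c=dict(np.load('f_wrist.npz')); s=manip.state(); Rm=R.from_rotvec(s['tcp_rot']).as_matrix()
f=lambda u,v:((lambda o,d:(o+d*(n@(win+n*.0-o))/(n@d)-s['tool_pos'])@Rm)(*ray(c,u,v)))*1e3
for p in((274.5,201.2),(248,201.2),(301,201.2),(274.5,174.7),(243.7,201),(305.3,201)): print(p,f(*p).round(1))
P=cloud(c)
# white plate corners (crop px/3+off): top-left(142,77) top-right(428,77)
for p in((227.5,155.7),(322.5,155.7)): print(f(*p).round(1))
m=((P-win)@n); w=(np.linalg.norm(P-win,axis=2)<.045)&(abs(m)<.01); q=P[w]
A=np.c_[q[:,:2],np.ones(len(q))];k=np.linalg.lstsq(A,q[:,2],rcond=None)[0];nn=np.array([-k[0],-k[1],1]);nn/=np.linalg.norm(nn);print('plane err deg',np.degrees(np.arccos(nn@n)),nn,n,'off',np.median(m[w])*1e3)
```

```text
(274.5, 201.2) [1.200e+00 1.000e-01 1.431e+02]
(248, 201.2) [  1.3 -24.8 143.1]
(301, 201.2) [  1.2  25.  143.1]
(274.5, 174.7) [2.620e+01 1.000e-01 1.431e+02]
(243.7, 201) [  1.5 -28.9 143.1]
(305.3, 201) [  1.4  29.1 143.1]
[ 43.5 -42.4 143.1]
[ 43.4  43.6 143.1]
plane err deg 0.4774408410845278 [-0.57472529  0.07929536  0.8144956 ] [-0.56847146  0.07635526  0.81915204] off -0.6651158714818336
```

Run:
```python
from lid import *
s=manip.state(); Rm=R.from_rotvec(s['tcp_rot']).as_matrix()
manip.move_linear(win+n*.143+Rm@[.0038,-.0002,0],rate=.03); manip.dwell(.8)
s=manip.state(); print(s['clock'],s['tool_pos'],s['gripper_width'],s['grasp_force'],abs(s['joint_velocities']).max(),s['contact_force'])
c=cap('wrist'); P=cloud(c); Q=(P-s['tool_pos'])@Rm
for a in(.01,.03):
    b=Q[(abs(Q[...,1])<.022)&(abs(Q[...,0])<.03)&(Q[...,2]>a)&(Q[...,2]<a+.012)]; print('xmax',b[:,0].max()*1e3,b[:,1].min()*1e3,b[:,1].max()*1e3)
t=cap('top'); P=cloud(t); 
for nme,(u,v) in dict(salt=(309,181),garlic=(298,256)).items(): print(nme,P[v,u].round(3))
print(order.close_job())
```

```text
26.1333 [0.52060414 0.2041533  0.1766742 ] 0.03482618927402032 29.584287396182845 0.0013327446327659426 [ 0.21447738 -0.49396194 -1.44504988]
xmax 15.525872378369854 -17.60118685649003 18.862504578569023
xmax 15.37414555432295 -17.790150289069544 18.765146179727175
salt [ 0.615 -0.005  0.085]
garlic [0.426 0.018 0.052]
the job is handed in; nothing more can be done
None
```

I handed the job in at 26 s with the jar held steady about 8 cm in front of the scanner window. The knob and carriage are at their stops, and nothing touched the scanner. By my measurements the jar's axis is square to the window; its centring is good to about 2 mm.

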